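# Tuck the edging strip under the lapped clay tile and hold it down

### The job

Push the loose L-shaped wooden edging strip across the plywood board so that its thin flange slides under the overhanging front edge of the clay tile, fully home against the cork packer along its whole length and centred on the tile so that neither end sticks out past it. Do not lift or shift the tile, which is only lying there, and leave the jar, the pot and the brush alone. Then press the strip firmly flat onto the board (with more than 6 N), as if glue had to grab, and finish like that: the program ends while the fingers are still pressing the strip down.

Things in the scene. Friction and masses are not known exactly. Their poses are not given: they have to be found in the camera images.
- strip_grip (a point): middle of the rail (21 mm above the board) of the loose L-shaped brown wooden strip: upright rail 12 mm thick (x), 150 long (y), 42 high; from its foot a flat flange, 5 mm thick, 150 long, lies on the board and reaches 85 mm towards +x, free edge at x = +91 mm from here. z up. About 0.15 kg. Starts flat on the board before the tile, flange facing it, up to 0.3 rad and 50 mm off centre.
- strip_left (a point): the +y end of the flange's free edge, half-way up its 5 mm thickness; axes as strip_grip
- strip_right (a point): the -y end of the flange's free edge, half-way up its 5 mm thickness; axes as strip_grip
- packer_face (a point): foot of the front face (its middle, at the board's top) of a rigid cork slab 115 x 170 x 10 mm high, fixed on the board under the tile. x points into the slab, away from the strip, y along the face, z up. The face is 45 mm behind the tile's front edge, under it a slot 10 mm high. Strip fully home: its edge meets the face, strip_grip at x = -91 mm, y = 0 in these axes.
- tile: flat terracotta tile with raised leaf pattern, 160 mm (x) by 180 (y) by 8 thick (pattern up to 3.5 more), about 0.55 kg, loose, lying on the packer, overhanging it by 45 mm towards the strip. Origin: centre of its underside, 22 mm above the table; x points away from the strip, its overhanging front edge is at x = -80 mm.
- panel: plywood board 390 mm (x) by 320 mm (y) by 12 mm thick, fixed flat on the table. Origin: centre of its underside, on the table; its top is 12 mm higher. Axes parallel to the tile's and the packer's; the packer's front face is at x = +45 mm.
- jar_mid (a point): closed glass jar with a black cap, 66 mm across, 95 mm high, standing on the table beside the board's +y side; this point is its middle. To be left alone.
- pot_mid (a point): small open terracotta pot, 76 mm across, 55 mm high, standing on the table beside the board's -y side; this point is its middle. To be left alone.
- brush: paint brush 200 mm long lying on the table beside the board's -y side. To be left alone.
Mind the look-alikes: they are no part of the job. Of the things that look like the part that bears strip_grip, the middle-sized one is meant.

How it is judged (in metres and radians):
On the way:
1. the flange's edge has slid in under the tile at both ends (x of each of strip_left, strip_right in the frame of packer_face above -0.038 m and z of each of strip_left, strip_right in the frame of packer_face below 0.009 m), for 0.1 s.
At the end, for the whole second after the job is handed in: Both ends of the flange's edge are within 8 mm of the packer's face, the strip is centred on the tile within 15 mm and lies flat (2 degrees) on the board, the tile lies flat, and the fingers are pressing on the strip so that it bears on the board with more than 6 N (x of each of strip_left, strip_right in the frame of packer_face above -0.008 m and y of strip_grip in the frame of packer_face between -0.015 and 0.015 m and z of each of strip_left, strip_right in the frame of packer_face below 0.006 m and angle between strip_grip's own z axis and vertical below 0.035 rad and angle between tile's own z axis and vertical below 0.03 rad and contact force between strip and panel above 6 N and contact force between the fingers and strip above 3 N); the arm keeps its last pose, push and grip.
It fails at once if the tile was lifted, tipped or shifted (10 mm or 0.05 rad) (distance of tile from where it was at the start of the episode above 0.01 m or angle between tile's own z axis and vertical above 0.05 rad).
It fails at once if the jar, the pot or the brush was disturbed (30 mm) (distance of any of jar_mid, pot_mid, brush from where it was at the start of the episode above 0.03 m).
It also fails if it takes over 35 s, if anything falls off the work surface, if the arm or the gripper's body presses on something with over 40 N, if the wrist force passes 120 N, or if a joint passes its speed limit or range.

### The arm

A 6-joint arm with a two-finger parallel gripper is mounted at the origin on the work surface. World frame = base frame: x ahead of the robot, y to its left, z up, the work surface at z = 0. Lengths are in mm, angles in rad, forces in N, time in s.
With the tool pointing down it reaches from about 300 to 775 mm from the base axis. Payload 14.6 kg.
Tool frame: the origin (TCP) lies on the front face of the gripper's body, between the roots of the fingers; the fingertips stand 97 mm ahead of it and the grasp point (between the pads) lies 78 mm ahead of it; z points along the fingers, y is the line along which they close (so a half turn about z gives the same grasp; the last joint's range is limited). The gripper opens to 94 mm and grips with 3 to 60 N. Pads are 16 mm wide; open, the fingers measure 119 mm over their backs; the gripper's body (75 mm by 177 mm) begins 78 mm behind the grasp point.
Start: joints at [1.155, 0.3, 1.521, -0, 1.321, -0.067], TCP at [187.971, 516.872, 302.646] pointing down, gripper open.
Joint ranges: [-3.03, 3.03], [-0.79, 2.21], [0.23, 2.52], [-1.04, 4.18], [0, 3.07], [-2.55, 2.55]. Speed limits (rad/s): [2.22, 2.22, 2.57, 3.14, 3.14, 3.14].

### API

Orientations are given as [roll, pitch, yaw] about the fixed x, y, z axes, in that order (R = Rz(yaw) Ry(pitch) Rx(roll)).
In Python, from cell import * gives the robot as it stands.
- The arm moves only by the tool carry_out, never from a script. Its arguments are lists of equal length, an entry for each row: "slide": the shift along the world's x, y, z scaled (see below), a list of three; "dr": the turn, a rotation vector about the world's x, y, z scaled (see below), a list of three; "gripper": the opening in per cent of the stroke, from 0 (shut) to 100 (fully open). A call has 1 to 10 rows; each row is the pose to reach, as a shift and turn from the pose commanded when the call began, turning the shorter way round; what a row does not reach only later rows make up. The controller multiplies each number of a shift by 0.25 m and each number of a turn by 360 degrees. A row lasts 1/12 s, in which the tool goes at most 41.7 mm and 7.16 degrees, less where a joint would pass 70% of its speed; a pose out of reach is approached as far as the arm can. A call with a number of a shift or a turn outside -1 to 1 is refused whole. A call with a gripper value outside its range is refused whole. The fingers move at their own pace and stop on an object; "newtons" is the grip in N (left out, the last holds). Time passes only in rows, so rows that repeat a pose let the fingers close. It gives the time, the measured TCP pose, the force, the opening and the grip force at its end, in the units of the state.
- read_state(): the state, without advancing time (a new reading comes with each control period).
- camera(name): name is "scene" or "side" or "wrist"; returns the picture (420x560x3 uint8, red, green, blue); there is no depth.
- camera_model(name): a dict with "vfov" (degrees; the focal length in pixels is half the picture's height over the tangent of half this angle, whatever the lens; pixels are square), "cx", "cy" (the principal point, pixels), "k1" (the pictures are not rectified: a ray, as slopes to the right and down, at radius r is drawn at 1 + k1 r^2 times it, then the intrinsics apply), "R" (3x3) and "t" (3): a world point X has camera coordinates R X + t. Camera axes: x right, y down, z forward; pixel columns grow to the right and rows downward; lengths in mm; the calibration is good to about 2 mm. A picture is of the moment at which its call begins: read the wrist's pose just before it. camera_model takes no time and is no camera call; for the wrist camera it gives the pose at the moment of the call.
- sign_off(): hands the job in; it is judged then, once.
The state is a dict: "clock": time; "joints": joint angles; "qd": joint speeds; "effort": joint torques, N m; "eef_pos": TCP position; "eef_rot": TCP orientation; "wrist_force": force on the tool from outside, world axes, zero at the start; "moment": the same for the moment, N m; "finger_gap": finger opening in mm; "finger_force": force on a finger pad.
Only numpy, scipy, OpenCV 4.12 (cv2) and the standard library are available. Lean on these libraries where they do the work, as an engineer would, in place of code of your own. Each camera call takes 0.05 s, during which the arm holds its last target. There are 200 camera calls.

## Working session

There is one attempt and no reset: what is moved stays moved. The work goes in short steps, Python scripts to look and compute and a tool call to move; the robot and the scene stay as the last step left them, time stands still between calls to the robot, and variables do not carry over. Pictures are saved under pics/ and viewed, at most 10 in all, crops included, and the job is handed in when it is done.

Besides the shell and the picture viewer there is one more tool, called after "Request:" by a JSON object that holds its "fn" and its "kwargs". carry_out: Moves the arm, as the interface text tells. Its arguments: {"type":"object","properties":{"slide":{"type":"array","items":{"type":"array","items":{"type":"number","minimum":-1,"maximum":1}}},"dr":{"type":"array","items":{"type":"array","items":{"type":"number","minimum":-1,"maximum":1}}},"gripper":{"type":"array","items":{"type":"number"}},"newtons":{"type":"number"}},"required":["slide","dr","gripper"]}

```bash
mkdir -p pics; ls; python3 - <<'E'
from cell import *
import cv2
s=read_state();print({k:s[k] for k in('clock','eef_pos','eef_rot','wrist_force','finger_gap')})
for n in("scene","side"):
    im=camera(n);cv2.imwrite(f"pics/{n}0.png",im[:,:,::-1]);m=camera_model(n);print(n,m)
E
```

```text
pics
{'clock': 0.0, 'eef_pos': array([187.91894146, 516.74806759, 302.0845793 ]), 'eef_rot': array([-3.14044338e+00, -7.88198536e-05,  2.79281884e+00]), 'wrist_force': array([-0.71588151, -0.1058903 , -0.45060355]), 'finger_gap': 94.14847763544512}
scene {'vfov': 51.53766072657649, 'cx': 274.1631513853887, 'cy': 216.7473157487072, 'k1': -0.07384185165752762, 'R': array([[ 0.26664607,  0.9637878 , -0.00359918],
       [ 0.78655689, -0.21976761, -0.5770879 ],
       [-0.55698126,  0.15104726, -0.81667411]]), 't': array([-153.27226822, -289.3798029 , 1621.7715096 ])}
side {'vfov': 48.18551488130729, 'cx': 290.66877059139813, 'cy': 212.281784960638, 'k1': -0.13051578957716053, 'R': array([[ 0.8482688 , -0.52956359, -0.00156344],
       [-0.3164028 , -0.50445044, -0.80337975],
       [ 0.42465199,  0.68197666, -0.59546497]]), 't': array([-356.59443495,  206.36586479, 1257.49513382])}
```

View pics/scene0.png

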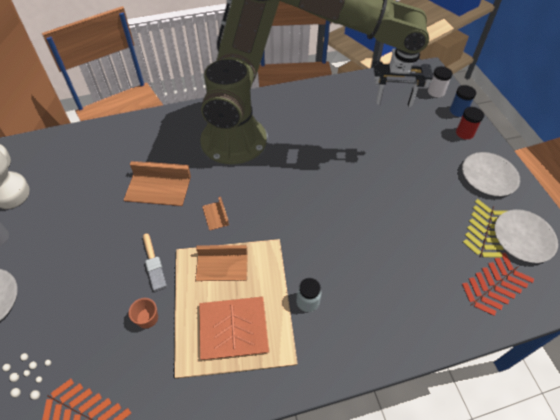

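View pics/side0.png

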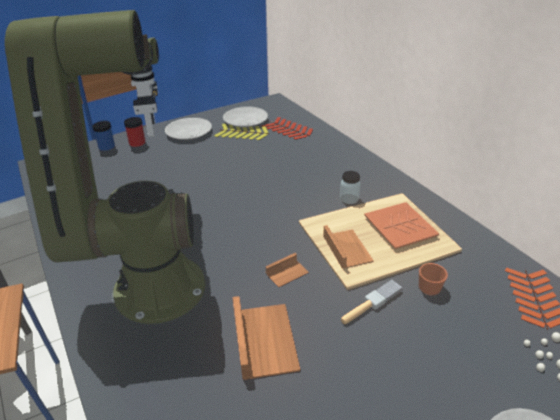

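The scene picture shows the middle-sized strip on the board at about (222,262), with its rail on the robot side and the tile at (234,328). The side picture agrees, with the strip at (347,246) and the tile at (400,226).

```bash
cat > h.py <<'E'
from cell import *
import cv2, numpy as np
from scipy.spatial.transform import Rotation as Ro
def K(m):
    f=210/np.tan(np.radians(m['vfov'])/2); return np.array([[f,0,m['cx']],[0,f,m['cy']],[0,0,1.]])
def cast(m,px,z):
    "pixels -> world points on plane z"
    u=cv2.undistortPoints(np.array(px,float).reshape(-1,1,2),K(m),np.array([m['k1'],0,0,0.])).reshape(-1,2)
    # cv2 distortion: x*(1+k1 r^2) = same model
    R=np.array(m['R']);t=np.array(m['t']);c=-R.T@t
    d=np.c_[u,np.ones(len(u))]@R
    return c+d*((z-c[2])/d[:,2])[:,None]
def proj(m,X):
    return cv2.projectPoints(np.array(X,float).reshape(-1,1,3),cv2.Rodrigues(np.array(m['R']))[0],np.array(m['t'],float),K(m),np.array([m['k1'],0,0,0.]))[0].reshape(-1,2)
def grab(n,name):
    m=camera_model(n);im=camera(n);cv2.imwrite(f"pics/{name}.png",im[:,:,::-1]);return m,im
E
python3 - <<'E'
from h import *
np.set_printoptions(precision=1,suppress=True)
m=camera_model("scene")
print("board",cast(m,[(176,249),(281,240),(294,362),(175,372)],12)[:,:2])
print("tile",cast(m,[(200,305),(265,299),(268,352),(200,358)],30)[:,:2])
print("rail top",cast(m,[(197,248),(247,246)],54)[:,:2])
print("flange edge",cast(m,[(196,277),(247,279)],17)[:,:2])
mw=camera_model("wrist");s=read_state()
T=Ro.from_euler('xyz',s['eef_rot']).as_matrix()
print("cam in tool",T.T@(-mw['R'].T@mw['t']-s['eef_pos']));print(T.T@mw['R'].T,mw['vfov'])
E
```

```text
board [[ 426.8 -272.4]
 [ 481.9   47.8]
 [ 855.   -23.4]
 [ 798.6 -329.8]]
tile [[ 638.  -232. ]
 [ 668.6  -52.5]
 [ 816.5  -83.5]
 [ 785.2 -258.4]]
rail top [[ 467.4 -207.4]
 [ 500.3  -62.8]]
flange edge [[ 541.3 -228.7]
 [ 587.5  -85.7]]
cam in tool [ 66.5  -0.3 -82.3]
[[-0.  -1.  -0.2]
 [ 1.  -0.   0. ]
 [-0.  -0.2  1. ]] 61.37351407228112
```

Request:
{"fn": "carry_out", "kwargs": {"slide": [[0.536,-0.976,0],[0.536,-0.976,0],[0.536,-0.976,0],[0.536,-0.976,0],[0.536,-0.976,0],[0.536,-0.976,0],[0.536,-0.976,0],[0.536,-0.976,0]], "dr": [[0,0,-0.074],[0,0,-0.074],[0,0,-0.074],[0,0,-0.074],[0,0,-0.074],[0,0,-0.074],[0,0,-0.074],[0,0,-0.074]], "gripper": [40,40,40,40,40,40,40,40]}}

```text
clock: 0.77
eef_pos: [323.5, 269.6, 302.6]
eef_rot: [-3.141, 0.001, 2.324]
wrist_force: [-0.3, 0.2, 0.7]
finger_gap: 43.7
finger_force: 0.0
```

Request:
{"fn": "carry_out", "kwargs": {"slide": [[0.536,-0.976,0],[0.536,-0.976,0],[0.536,-0.976,0],[0.536,-0.976,0],[0.536,-0.976,0],[0.536,-0.976,0],[0.536,-0.976,0],[0.536,-0.976,0]], "dr": [[0,0,-0.074],[0,0,-0.074],[0,0,-0.074],[0,0,-0.074],[0,0,-0.074],[0,0,-0.074],[0,0,-0.074],[0,0,-0.074]], "gripper": [40,40,40,40,40,40,40,40]}}

```text
clock: 1.43
eef_pos: [457.5, 25.7, 302.2]
eef_rot: [-3.141, 0.0, 1.859]
wrist_force: [0.4, 0.6, 0.0]
finger_gap: 37.9
finger_force: 0.0
```

Request:
{"fn": "carry_out", "kwargs": {"slide": [[0.536,-0.976,0],[0.536,-0.976,0],[0.536,-0.976,0],[0.536,-0.976,0],[0.536,-0.976,0],[0.536,-0.976,0],[0.536,-0.976,0],[0.536,-0.976,0],[0.536,-0.976,0],[0.536,-0.976,0]], "dr": [[0,0,-0.074],[0,0,-0.074],[0,0,-0.074],[0,0,-0.074],[0,0,-0.074],[0,0,-0.074],[0,0,-0.074],[0,0,-0.074],[0,0,-0.074],[0,0,-0.074]], "gripper": [40,40,40,40,40,40,40,40,40,40]}}

```text
clock: 2.27
eef_pos: [590.0, -213.8, 302.2]
eef_rot: [-3.141, -0.0, 1.399]
wrist_force: [0.1, 0.4, -0.4]
finger_gap: 37.5
finger_force: 0.0
```

```bash
python3 - <<'E'
from h import *
s=read_state();print(s['clock'],s['eef_pos'],s['eef_rot'],s['finger_gap'],s['wrist_force'],s['qd'])
m,im=grab("wrist","w1")
E
```

```text
2.2667 [ 590.00789751 -213.81578788  302.24287904] [-3.14069292e+00 -4.32586943e-04  1.39862683e+00] 37.48877659209126 [ 0.11568255  0.38952072 -0.42460247] [ 0.00708729 -0.01914047  0.0096366  -0.00092932  0.00071922 -0.00366598]
```

View pics/w1.png

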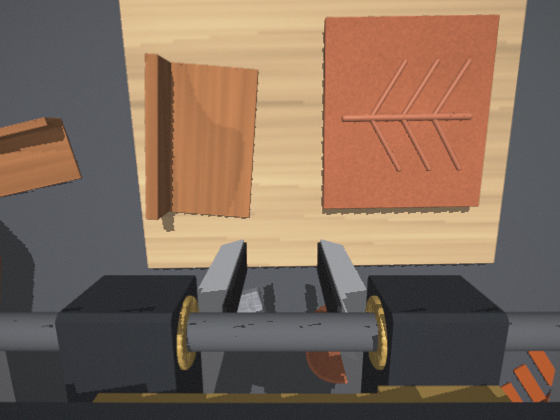

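The wrist view shows the flange's free edge from (258,69) to (249,217), and the rail at columns 146–172. The tile's top corners are near (324,19), (497,16), (480,206) and (323,207). I'll fit these edges to sub-pixel precision.

```bash
cat >> h.py <<'E'
def edge(im,p,q,w=7,n=40,trim=.08):
    "refine a straight edge near segment p-q: strongest gradient across; robust line fit; returns edge points at ends' parameters"
    g=cv2.GaussianBlur(im,(0,0),1).astype(np.float32)
    p,q=np.array(p,float),np.array(q,float);d=(q-p)/np.linalg.norm(q-p);nn=np.array([-d[1],d[0]])
    o=np.arange(-w,w+.01,.25);P=[]
    for a in np.linspace(trim,1-trim,n):
        c=p+a*(q-p);xy=(c+o[:,None]*nn).astype(np.float32)
        v=cv2.remap(g,xy[None,:,0],xy[None,:,1],cv2.INTER_LINEAR)[0]
        k=np.argmax(np.linalg.norm(v[4:]-v[:-4],axis=1));P.append(c+(o[k]+.5)*nn)
    P=np.array(P,np.float32);l=cv2.fitLine(P,cv2.DIST_HUBER,0,.01,.01).ravel()
    r=np.abs((P-l[2:])@np.array([-l[1],l[0]]));return l,np.median(r)
def meet(a,b):
    A=np.array([[a[0],-b[0]],[a[1],-b[1]]]);return a[2:]+np.linalg.solve(A,b[2:]-a[2:])[0]*a[:2]
def quad(im,c):
    "corners of a quadrilateral from its four refined edges"
    L=[edge(im,c[i],c[(i+1)%4]) for i in range(4)]
    return [meet(L[i-1][0],L[i][0]) for i in range(4)],[round(float(l[1]),2) for l in L]
E
python3 - <<'E'
from h import *
np.set_printoptions(precision=1,suppress=True)
m=camera_model("wrist");im=cv2.imread("pics/w1.png")
t,r=quad(im,[(324,19),(497,16),(480,206),(323,207)]);print(np.array(t),r)
T=cast(m,t,30)[:,:2];print("tile",T,[np.linalg.norm(T[i]-T[i-1]) for i in range(4)])
c=T.mean(0);x=(T[1]+T[2]-T[0]-T[3]);y=T[0]+T[1]-T[2]-T[3]
print(c,np.arctan2(x[1],x[0]),np.arctan2(-y[0],y[1]))
# flange: top-side edges
f,r=quad(im,[(175,64),(258,69),(249,217),(174,213)]);print(np.array(f),r)
F=cast(m,f,17)[:,:2];print("flange",F,[np.linalg.norm(F[i]-F[i-1]) for i in range(4)])
y=F[1]-F[2];print("yaw",np.arctan2(-y[0],y[1]))
a,_=edge(im,(147,55),(147,217));b=[(147,55),(147,217)];print(a)
print("rail back top z54",cast(m,[(147,55),(160,55),(146,217),(159,217)],54))
E
```

```text
[[322.7  17. ]
 [499.6  14. ]
 [477.6 211.3]
 [321.1 213.6]] [0.24, 0.2, 0.33, 0.32]
tile [[ 655.4  -56.6]
 [ 815.4  -81.5]
 [ 786.4 -264.6]
 [ 626.8 -239.1]] [np.float64(184.74397016623809), np.float64(161.92532670992117), np.float64(185.31281249200455), np.float64(161.68964308774892)]
[ 721.  -160.5] -0.15615226954849085 -0.1561525999002629
[[173.5  62. ]
 [258.6  68.9]
 [249.3 218.6]
 [171.5 212.5]] [0.22, 0.25, 0.32, 0.47]
flange [[ 508.6  -67.8]
 [ 588.9  -88.3]
 [ 551.  -234.7]
 [ 470.3 -213.8]] [np.float64(151.00050893085984), np.float64(82.93886057773821), np.float64(151.23541080168923), np.float64(83.39996179627795)]
yaw -0.2531655650155102
[  0.   -1.  144.5 131.1]
rail back top z54 [[ 496.5  -66.3   54. ]
 [ 507.7  -68.3   54. ]
 [ 458.1 -207.4   54. ]
 [ 470.5 -209.5   54. ]]
```

Request:
{"fn": "carry_out", "kwargs": {"slide": [[-0.43,0.302,-0.4],[-0.43,0.302,-0.4],[-0.43,0.302,-0.4],[-0.43,0.302,-0.4],[-0.43,0.302,-0.4],[-0.43,0.302,-0.4],[-0.43,0.302,-0.4]], "dr": [[0,0,-0.0128],[0,0,-0.0128],[0,0,-0.0128],[0,0,-0.0128],[0,0,-0.0128],[0,0,-0.0128],[0,0,-0.0128]], "gripper": [40,40,40,40,40,40,40]}}

```text
clock: 2.9
eef_pos: [483.4, -139.3, 204.1]
eef_rot: [3.139, 0.0, 1.319]
wrist_force: [-0.0, 0.4, 0.7]
finger_gap: 37.5
finger_force: 0.0
```

```bash
python3 - <<'E'
from h import *
s=read_state();print(s['clock'],s['eef_pos'],s['eef_rot'])
m,im=grab("wrist","w2")
g=np.array([482.4,-138.4])
sx=np.array([np.cos(-.253),np.sin(-.253)]);sy=np.array([-sx[1],sx[0]])
for a,b,z in((-6,75,54),(6,75,54),(-6,0,54),(6,0,54),(91,75,17),(91,-75,17)):
    p=g+a*sx+b*sy;q=proj(m,[*p,z])[0]
    if 0<q[0]<560 and 0<q[1]<420:cv2.circle(im:=np.ascontiguousarray(im),(int(round(q[0])),int(round(q[1]))),3,(0,255,0),1)
cv2.imwrite("pics/w2.png",im[:,:,::-1])
E
```

```text
2.9 [ 483.39032685 -139.29897576  204.14377009] [3.13877765e+00 2.60064963e-04 1.31854019e+00]
```

View pics/w2.png

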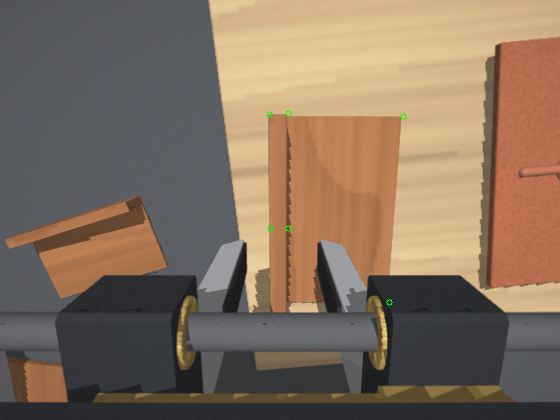

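Predicted points land on the rail top (269–289, 114) and on the flange corner (403,116), which confirms the pose to about 1–2 mm. Descending and gripping next.

Request:
{"fn": "carry_out", "kwargs": {"slide": [[0,0,-0.12],[0,0,-0.24],[0,0,-0.345],[0,0,-0.345],[0,0,-0.345]], "dr": [[0,0,0],[0,0,0],[0,0,0],[0,0,0],[0,0,0]], "gripper": [40,40,40,40,40]}}

```text
clock: 3.37
eef_pos: [483.7, -140.1, 116.6]
eef_rot: [3.14, 0.0, 1.317]
wrist_force: [1.0, 0.6, 0.5]
finger_gap: 37.5
finger_force: 0.0
```

Request:
{"fn": "carry_out", "kwargs": {"slide": [[0,0,0],[0,0,0],[0,0,0],[0,0,0],[0,0,0],[0,0,0],[0,0,0],[0,0,0]], "dr": [[0,0,0],[0,0,0],[0,0,0],[0,0,0],[0,0,0],[0,0,0],[0,0,0],[0,0,0]], "gripper": [0,0,0,0,0,0,0,0], "newtons": 20}}

```text
clock: 4.03
eef_pos: [482.6, -139.7, 116.7]
eef_rot: [3.141, 0.0, 1.318]
wrist_force: [-1.0, 0.5, 5.9]
finger_gap: 11.8
finger_force: 20.0
```

Request:
{"fn": "carry_out", "kwargs": {"slide": [[0.036,0.006,0],[0.072,0.013,0],[0.108,0.019,0],[0.144,0.025,0],[0.18,0.032,0],[0.216,0.038,0],[0.216,0.038,0],[0.216,0.038,0]], "dr": [[0,0,0.0026],[0,0,0.0052],[0,0,0.0078],[0,0,0.0104],[0,0,0.013],[0,0,0.0154],[0,0,0.0154],[0,0,0.0154]], "gripper": [0,0,0,0,0,0,0,0]}}

```text
clock: 4.7
eef_pos: [537.2, -130.1, 116.7]
eef_rot: [3.14, 0.0, 1.414]
wrist_force: [3.3, 1.2, 3.5]
finger_gap: 11.9
finger_force: 20.0
```

```bash
python3 - <<'E'
from h import *
s=read_state();print(s['clock'],s['eef_pos'],s['eef_rot'],s['wrist_force'])
m,im=grab("wrist","w3")
E
```

```text
4.7 [ 537.20782078 -130.05727065  116.69580114] [3.13952517e+00 3.56450537e-05 1.41444181e+00] [3.31873054 1.23559608 3.51981467]
```

View pics/w3.png

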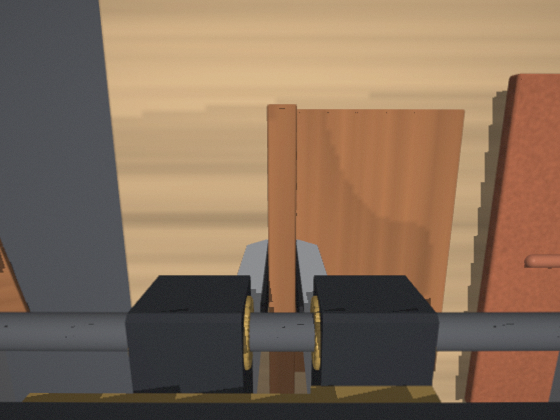

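The flange's +y corner is at (462,111), with the free edge running down to (442,300). The tile's front edge runs from (511,77) to (472,400), and the strip is held square between the fingers.

```bash
python3 - <<'E'
from h import *
np.set_printoptions(precision=3,suppress=True)
m=camera_model("wrist");im=cv2.imread("pics/w3.png")
fe,r1=edge(im,(462,111),(442,298));ft,r2=edge(im,(300,110),(462,111))
te,r3=edge(im,(511,77),(472,400));tt,r4=edge(im,(511,77),(558,76));print(r1,r2,r3,r4)
def ln(l,z):
    p=cast(m,[l[2:]-60*l[:2],l[2:]+60*l[:2]],z)[:,:2];d=p[1]-p[0];return p,d/np.linalg.norm(d)
for n,l,z in(("fl",fe,17),("tile",te,30)):
    p,d=ln(l,z);d=d*np.sign(d[1]);print(n,"yaw",np.arctan2(-d[0],d[1]))
F=cast(m,[meet(fe,ft)],17)[0,:2];T=cast(m,[meet(te,tt)],30)[0,:2];print(F,T)
ex=np.array([np.cos(-.156),np.sin(-.156)]);ey=np.array([-ex[1],ex[0]])
print("gap x",(T-F)@ex,"to face",(T-F)@ex+45,"y diff (want 15)",(T-F)@ey)
E
```

```text
0.19432127 0.06244953 0.0731089 0.09970158
fl yaw -0.15924008734929324
tile yaw -0.1573563240735548
[638.905 -69.301] [656.711 -57.261]
gap x 15.71935697699161 to face 60.71935697699161 y diff (want 15) 14.660430171459609
```

Request:
{"fn": "carry_out", "kwargs": {"slide": [[0.026,-0.004,0],[0.051,-0.008,0],[0.077,-0.012,0],[0.103,-0.016,0],[0.128,-0.02,0],[0.154,-0.024,0],[0.18,-0.028,0],[0.205,-0.032,0],[0.205,-0.032,0],[0.205,-0.032,0]], "dr": [[0,0,0],[0,0,0],[0,0,0],[0,0,0],[0,0,0],[0,0,0],[0,0,0],[0,0,0],[0,0,0],[0,0,0]], "gripper": [0,0,0,0,0,0,0,0,0,0]}}

```text
clock: 5.58
eef_pos: [587.9, -138.4, 116.7]
eef_rot: [3.14, 0.0, 1.414]
wrist_force: [3.7, -0.2, 4.1]
finger_gap: 11.6
finger_force: 20.0
```

Request:
{"fn": "carry_out", "kwargs": {"slide": [[0.008,-0.001,0],[0.016,-0.0025,0],[0.022,-0.0035,0],[0.022,-0.0035,0],[0.022,-0.0035,0]], "dr": [[0,0,0],[0,0,0],[0,0,0],[0,0,0],[0,0,0]], "gripper": [0,0,0,0,0]}}

```text
clock: 6.0
eef_pos: [592.7, -139.1, 116.7]
eef_rot: [-3.141, 0.0, 1.414]
wrist_force: [-3.5, 0.7, 9.2]
finger_gap: 11.8
finger_force: 20.0
```

Request:
{"fn": "carry_out", "kwargs": {"slide": [[0.006,-0.001,0],[0.012,-0.002,0],[0.012,-0.002,0],[0.012,-0.002,0]], "dr": [[0,0,0],[0,0,0],[0,0,0],[0,0,0]], "gripper": [0,0,0,0]}}

```text
clock: 6.33
eef_pos: [595.7, -139.6, 116.7]
eef_rot: [-3.14, 0.0, 1.414]
wrist_force: [-4.4, 0.7, 8.7]
finger_gap: 12.0
finger_force: 20.0
```

Request:
{"fn": "carry_out", "kwargs": {"slide": [[0.004,-0.0006,0],[0.008,-0.0013,0],[0.008,-0.0013,0],[0.008,-0.0013,0]], "dr": [[0,0,0],[0,0,0],[0,0,0],[0,0,0]], "gripper": [0,0,0,0]}}

```text
clock: 6.67
eef_pos: [597.5, -139.9, 116.7]
eef_rot: [-3.14, 0.0, 1.414]
wrist_force: [-6.7, 1.7, 10.0]
finger_gap: 12.0
finger_force: 20.0
```

```bash
python3 - <<'E'
from h import *
s=read_state();print(s['clock'],s['eef_pos'],s['wrist_force'])
m,im=grab("wrist","w4")
E
```

```text
6.6667 [ 597.53416353 -139.91220764  116.67797824] [-6.70067518  1.68626869  9.99665901]
```

View pics/w4.png

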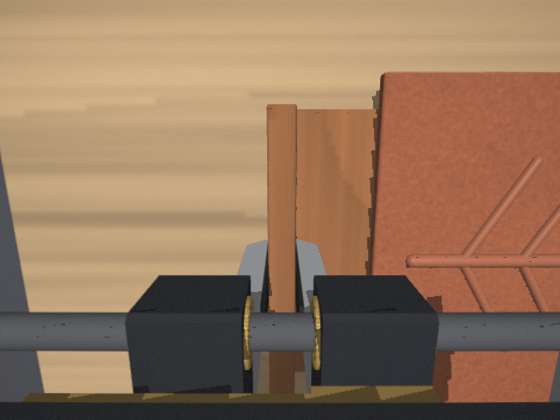

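The flange is under the tile: the tile's front corner is at (383,73) and the rail spans columns 268–297. I'll check the tile's shift and the remaining gap.

```bash
python3 - <<'E'
from h import *
np.set_printoptions(precision=3,suppress=True)
m=camera_model("wrist");im=cv2.imread("pics/w4.png")
te,r3=edge(im,(384,73),(371,300),w=5);tt,r4=edge(im,(384,73),(558,72));rf,r5=edge(im,(297,108),(296,230),w=5);rt,_=edge(im,(270,104),(294,104),w=4)
print(r3,r4,r5)
T=cast(m,[meet(te,tt)],30)[0,:2];F=cast(m,[meet(rf,rt)],54)[0,:2];print("tile corner",T,"was 656.7,-57.3; rail",F)
for l,z in((te,30),(rf,54)):
    p=cast(m,[l[2:]-60*l[:2],l[2:]+60*l[:2]],z)[:,:2];d=p[1]-p[0];d*=np.sign(d[1]);print(np.arctan2(-d[0],d[1]))
ex=np.array([np.cos(-.157),np.sin(-.157)]);ey=np.array([-ex[1],ex[0]])
print("x (home 40)",(T-F)@ex,"y (15)",(T-F)@ey)
E
```

```text
0.2199024 0.0661541 0.13324818
tile corner [657.171 -56.958] was 656.7,-57.3; rail [615.273 -65.872]
-0.1556748066182928
-0.15321346603478375
x (home 40) 39.989124498207154 y (15) 15.355405506412717
```

Request:
{"fn": "carry_out", "kwargs": {"slide": [[0.004,-0.0006,0],[0.008,-0.0013,0],[0.008,-0.0013,0],[0.008,-0.0013,0]], "dr": [[0,0,0],[0,0,0],[0,0,0],[0,0,0]], "gripper": [0,0,0,0]}}

```text
clock: 7.05
eef_pos: [598.0, -140.0, 116.6]
eef_rot: [-3.135, -0.0, 1.414]
wrist_force: [-22.5, 3.0, 21.2]
finger_gap: 11.8
finger_force: 20.0
```

Request:
{"fn": "carry_out", "kwargs": {"slide": [[-0.006,0.001,0],[-0.006,0.001,-0.002],[-0.006,0.001,-0.004],[-0.006,0.001,-0.004],[-0.006,0.001,-0.004],[-0.006,0.001,-0.004]], "dr": [[0,0,0],[0,0,0],[0,0,0],[0,0,0],[0,0,0],[0,0,0]], "gripper": [0,0,0,0,0,0]}}

```text
clock: 7.55
eef_pos: [597.7, -140.0, 116.6]
eef_rot: [-3.139, 0.0, 1.414]
wrist_force: [-16.5, 0.2, 22.5]
finger_gap: 11.7
finger_force: 20.0
```

Request:
{"fn": "carry_out", "kwargs": {"slide": [[0,0,0],[0,0,0],[0,0,0],[0,0,0],[0,0,0],[0,0,0],[0,0,0],[0,0,0]], "dr": [[0,0,0],[0,0,0],[0,0,0],[0,0,0],[0,0,0],[0,0,0],[0,0,0],[0,0,0]], "gripper": [0,0,0,0,0,0,0,0]}}

```text
clock: 8.22
eef_pos: [597.7, -140.0, 116.6]
eef_rot: [-3.139, 0.0, 1.414]
wrist_force: [-14.9, 2.8, 23.1]
finger_gap: 11.8
finger_force: 20.0
```

```bash
python3 - <<'E'
from h import *
np.set_printoptions(precision=3,suppress=True)
s=read_state();print(s['clock'],s['eef_pos'],s['eef_rot'],s['wrist_force'])
m,im=grab("wrist","w5")
te,r3=edge(im,(384,73),(371,300),w=5);tt,r4=edge(im,(384,73),(558,72));rf,r5=edge(im,(297,108),(296,230),w=5);rt,_=edge(im,(270,104),(294,104),w=4)
T=cast(m,[meet(te,tt)],30)[0,:2];F=cast(m,[meet(rf,rt)],54)[0,:2]
ex=np.array([np.cos(-.157),np.sin(-.157)]);ey=np.array([-ex[1],ex[0]])
print(T,"x (home 40)",(T-F)@ex,"y (15)",(T-F)@ey)
m,im=grab("side","s5");cv2.imwrite("pics/s5c.png",cv2.resize(im[180:300,290:470,::-1],None,fx=4,fy=4,interpolation=cv2.INTER_CUBIC))
E
```

```text
8.2167 [ 597.659 -139.994  116.56 ] [-3.139  0.     1.414] [-14.851   2.782  23.085]
[657.116 -56.995] x (home 40) 39.90217027833203 y (15) 15.401991343849785
```

View pics/s5c.png

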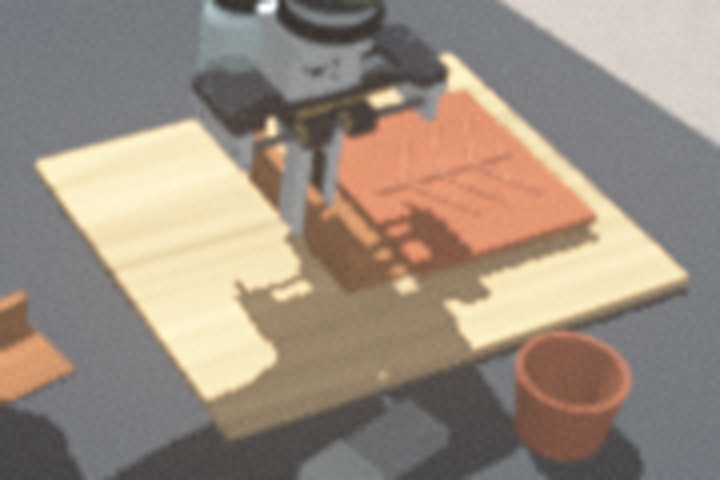

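The side view shows the strip home under the tile, which lies flat, and the fingers still holding the rail. The press is steady at about 23 N, so I'm handing in.

```bash
python3 -c "
from cell import *
print(sign_off())"
```

```text
the job is handed in; nothing more can be done
None
```

I handed the job in at about 8.3 s on the robot's clock: the strip is home against the packer and centred to about 0.5 mm, with the tile unmoved within measuring error and the fingers still pressing down at about 23 N; `sign_off()` gave no verdict.

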